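Bring the third tube to the carousel's reader and hold it

TASK

Lift the clear cover with the blue knob off the tube carousel and stand it upright on the worktop, without dropping it. Then turn the wheel clockwise (seen from above) by the black bar knob in its middle, from the home stop to the third click and not past it, so that the yellow-capped tube stands at the reader. The wheel is sprung and runs home when let go, so finish still gripping the knob and holding the wheel at that third stop; leave the petri dish, the vial and the tally counter where they are.

Things in the scene. Friction and masses are not known exactly. Their poses are not given: they have to be found in the camera images.
- carousel: Fixed tube carousel: white drum, outer radius 96 mm, rim 106 mm above the worktop, with four 5 mm lugs on the rim, on a grey foot plate 205 mm square. Origin on the drum axis at worktop height; z up. A steel spring plunger sticks out of its wall to 127 mm from the axis, 94 mm up, 234 degrees anticlockwise from the carousel's +x.
- reader (a point): The reading place: red mark on the drum's rim. The grey reader head, 95 mm high, stands outside the drum behind it and reaches 155 mm from the axis, in a direction 18 degrees anticlockwise from the carousel's +x (far side from the robot).
- cover: Loose clear plastic cover on the drum's rim: round cap open below, 176 mm across, 70 mm high, wall 3 mm, about 0.2 kg. Origin at the centre of its open underside (106 mm above the worktop when on the drum); z up. Lift it straight up at least 70 mm before moving it sideways, to clear the bar knob inside.
- cover_knob (a point): Grip point of the cover's blue knob, on the cover's axis 90 mm above its underside: round head 32 mm across, from 83 to 98 mm above the underside (top at 100 mm), on a neck 17 mm across.
- index_knob: Black bar knob fixed on the middle of the wheel, under the cover: 60 mm long (its x), 14 mm wide (its y: pinch it this way), 34 mm high. Origin on the wheel's axis at the bar's underside, 132 mm above the worktop. It turns with the wheel; at home its x lies along the carousel's x. Tube caps beside it reach 128 mm above the worktop, 48 to 64 mm from the axis.
- wheel (a joint): Wheel angle in rad, clockwise from above: 0 at the home stop (start), a click each 24 degrees (0.419): 0.419, 0.838, third 1.257, 1.676, end of travel 2.094. A return spring (0.15 to 0.17 N m) runs it home when let go. Each click adds 0.1 N m just past a notch, fading to take 0.1 N m just before the next, then jumps. Tubes in it reach the reader in turn: purple, red, yellow, lavender, grey.
- petri_dish: A closed clear petri dish, 61 mm across, 16 mm high, standing on the worktop; origin at its underside. Leave it alone.
- control_vial: A small red and white screw-cap vial, 24 mm across, 48 mm high, standing on the worktop; origin at its underside. Leave it alone.
- tally_counter: A round hand tally counter, 63 x 52 x 25 mm, lying on the worktop; origin at its underside. Leave it alone.

How it is judged:
By the outcome, as a careful person would: the job done as asked, in the order asked, and still so for the second after the job is handed in, while the arm keeps its last pose, push and grip.
It also fails if it takes over 58 s, if anything falls off the work surface, if the arm or the gripper's body presses on something with over 40 N, if the wrist force passes 120 N, or if a joint passes its speed limit or range.

ROBOT

A 6-joint arm with a two-finger parallel gripper is mounted at the origin on a cart in front of the work surface, level with it; the furniture and walls round the work are solid. World frame = base frame: x ahead of the robot, y to its left, z up, the work surface at z = 0. Lengths are in m, angles in rad, forces in N, time in s.
With the tool pointing down it reaches from about 0.35 to 0.775 m from the base axis. Payload 7.3 kg.
Tool frame: the origin (TCP) lies between the finger pads; the fingertips stand 25 mm ahead of it and the grasp point (between the pads) lies 6 mm ahead of it; y points along the fingers, z is the direction in which the jaws open and shut, and the axes are right-handed (so a half turn about y gives the same grasp; the last joint's range is limited). The gripper opens to 92 mm and grips with 3 to 60 N. Pads are 19 mm wide; open, the fingers measure 130 mm over their backs; the gripper's body (75 mm by 190 mm) begins 47 mm behind the grasp point.
Start: joints at [-1.384, 0.342, 1.524, -0, 1.275, -0.146], TCP at [0.172, -0.496, 0.252] pointing down, gripper open.
Joint ranges: [-2.53, 2.53], [-0.77, 2.02], [0.04, 2.7], [-1, 4.14], [0.28, 2.66], [-3.11, 3.11]. Speed limits (rad/s): [2.57, 2.57, 3.14, 3.14, 3.14, 3.14].

INTERFACE

Orientations are given as [roll, pitch, yaw] about the fixed x, y, z axes, in that order (R = Rz(yaw) Ry(pitch) Rx(roll)).
In Python, from cell import sensors, read_camera, hand_in gives the robot as it stands. The module is installed in compiled form; this text tells all that it offers.
- The arm moves only by the tool send_rows, never from a script. Its argument "motion" is a list that holds one entry, the list of rows, each a list of 4 numbers: the shift along the tool's x, y, z in m, then the turn about the tool's y in degrees. In form: [[[tx, ty, tz, twist], ...]]. A call has 1 to 8 rows; each row is the pose to reach, as a shift and turn from the pose measured when the call began, along the tool's axes at that moment; what a row does not reach only later rows make up. A row lasts 1/10 s, in which the tool goes at most 50 mm and 8.59 degrees, less where a joint would pass 70% of its speed; a pose out of reach is approached as far as the arm can. A call with a gripper value outside its range is refused whole. "gripper" is the opening, from 0 (shut) to 1 (fully open), set as the call begins (left out, the last holds). The fingers move at their own pace and stop on an object; "grip_force" is the grip in N (left out, the last holds). Time passes only in rows, so rows that repeat a pose let the fingers close. It gives the time, the measured TCP pose, the force and the opening at its end, in the units of the state.
- sensors.observe(): the state, without advancing time (a new reading comes with each control period).
- read_camera(name): name is "scene" or "top"; returns a dict with "frame" (384x512x3 uint8, red, green, blue), "fx", "fy", "cx", "cy" (pixels), "distortion" ([k1, k2, p1, p2, k3] as OpenCV has them; the pictures are not rectified), "extrinsics" (4x4, takes a point from world to camera coordinates). Camera axes: x right, y up, looking along -z (the intrinsics and any distortion apply to the point x, -y, -z); pixel columns grow to the right and rows downward; lengths in m; the calibration is good to about 2 mm. A picture is of the moment at which its call begins. There is no depth.
- hand_in(): hands the job in, once; it reports no verdict.
The state is a dict: "time": time; "qpos": joint angles; "qvel": joint speeds; "joint_efforts": joint torques, N m; "tool_pos": TCP position; "tool_rot": TCP orientation; "contact_force": force on the tool from outside, world axes, zero at the start; "torque": the same for the moment, N m; "opening": finger opening in m.
Only numpy, scipy, OpenCV 4.12 (cv2) and the standard library are available. Lean on these libraries where they do the work, as an engineer would, in place of code of your own. Each camera call takes 0.05 s, during which the arm holds its last target.

## Working session

There is one attempt and no reset: what is moved stays moved. The work goes in short steps, Python scripts to look and compute and a tool call to move; the robot and the scene stay as the last step left them, time stands still between calls to the robot, and variables do not carry over. Pictures are saved under pics/ and viewed, and the job is handed in when it is done.

Besides the shell and the picture viewer there is one more tool, called after "Call:" as name(argument=value, ...) on one line, values as JSON. send_rows: Moves the arm, as the interface text tells. Its arguments: {"type":"object","properties":{"motion":{"type":"array"},"gripper":{"type":"number"},"grip_force":{"type":"number"}},"required":["motion"]}

```bash
mkdir -p pics
python3 - <<'E'
from cell import sensors, read_camera
import cv2,pickle
s=sensors.observe()
for k,v in s.items(): print(k,v)
for n in("scene","top"):
    c=read_camera(n); pickle.dump(c,open(f"{n}0.pkl","wb"))
    cv2.imwrite(f"pics/{n}0.png",cv2.resize(c["frame"][:,:,::-1],(768,576),interpolation=cv2.INTER_CUBIC))
    print(n,c["fx"],c["fy"],c["cx"],c["cy"],c["distortion"]);print(c["extrinsics"])
E
```

```text
time 0.0
qpos [-1.38398236e+00  3.42727836e-01  1.52501429e+00 -2.53847036e-05
  1.27539953e+00 -1.46030850e-01]
qvel [-2.04962584e-04 -1.19931763e-03  2.18064733e-05  1.58503265e-03
 -4.35966759e-04  8.91478025e-04]
joint_efforts [ 5.72531353e-04 -4.31241417e+01 -2.44220048e+01  7.18861562e-02
  5.58011059e-02 -1.41264632e-04]
tool_pos [ 0.17146445 -0.49581987  0.25104323]
tool_rot [-1.57233238e+00  2.01383956e-04 -2.80874058e+00]
contact_force [ 0.51237253 -0.1152114  -0.45173308]
torque [0.03318358 0.01000222 0.0086207 ]
opening 0.09167721797712662
scene 470.7333019424887 470.7333019424887 256.6014936304871 194.3574858785201 [-0.07312374  0.          0.          0.          0.        ]
[[ 0.87535017  0.48344946 -0.00622171 -0.64778057]
 [-0.342089    0.6283892   0.69864306  0.02211349]
 [ 0.34166826 -0.60942894  0.71544334 -1.37597125]
 [ 0.          0.          0.          1.        ]]
top 347.99184566598694 347.99184566598694 257.6072151051606 195.00668164885568 [-0.05732256  0.          0.          0.          0.        ]
[[-0.01055063 -0.99993928 -0.00318215  0.16801896]
 [ 0.98949939 -0.01089913  0.14412555 -0.6643068 ]
 [-0.14415148 -0.00162812  0.98955429 -0.88205527]
 [ 0.          0.          0.          1.        ]]
```

View pics/scene0.png

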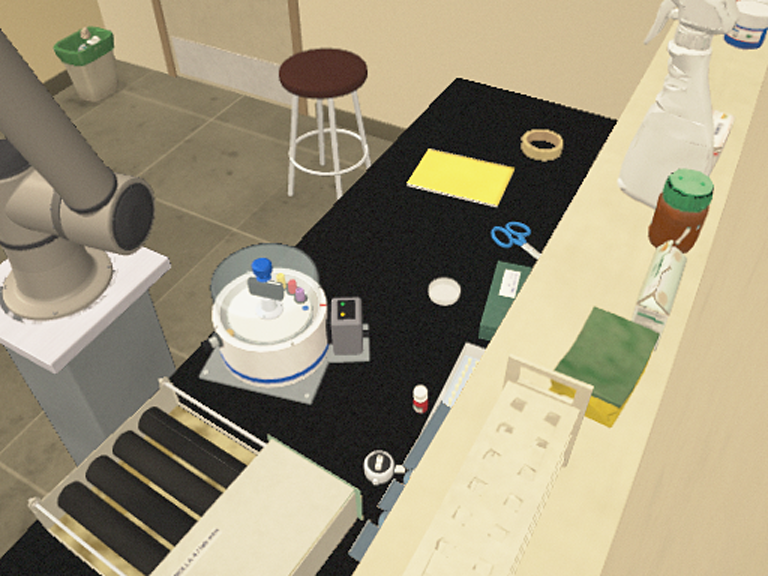

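View pics/top0.png

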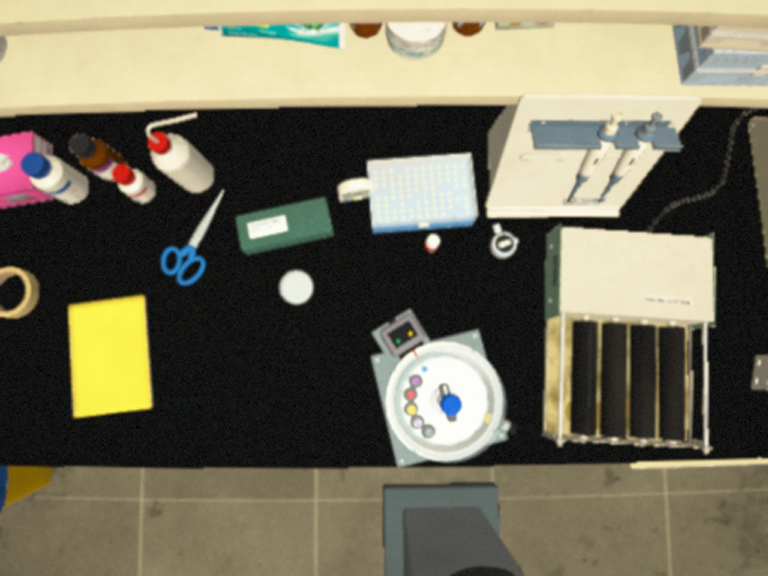

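The scene view shows the carousel with the cover on (blue knob ~(262,270)), the dish (444,291), the vial (420,398) and the counter (380,466), with the rack further left. In the top view the knob is at (450,404), the reader at (402,333), and there is free black worktop to the left, x<370, y 320-460.

```bash
cat > h.py <<'E'
import numpy as np,cv2,pickle
def K(c): return np.array([[c["fx"],0,c["cx"]],[0,c["fy"],c["cy"]],[0,0,1.]])
F=np.diag([1,-1,-1.])
def ray(c,uv):
    E=np.array(c["extrinsics"]);R=F@E[:3,:3];t=F@E[:3,3]
    p=cv2.undistortPoints(np.array(uv,float).reshape(-1,1,2),K(c),np.array(c["distortion"])).reshape(-1,2)
    d=np.c_[p,np.ones(len(p))]@R
    return -R.T@t,d/np.linalg.norm(d,axis=1)[:,None]
def plane(c,uv,z):
    o,d=ray(c,uv);return (o+d*((z-o[2])/d[:,2])[:,None])
def proj(c,P):
    E=np.array(c["extrinsics"]);R=F@E[:3,:3];t=F@E[:3,3]
    return cv2.projectPoints(np.array(P,float).reshape(-1,3),cv2.Rodrigues(R)[0],t,K(c),np.array(c["distortion"]))[0].reshape(-1,2)
def tri(c1,u1,c2,u2):
    o1,d1=ray(c1,[u1]);o2,d2=ray(c2,[u2]);A=np.c_[d1[0],-d2[0]]
    s=np.linalg.lstsq(A,o2-o1,rcond=None)[0];a=o1+s[0]*d1[0];b=o2+s[1]*d2[0]
    return (a+b)/2,np.linalg.norm(a-b)
def mask(c,lo,hi): return cv2.inRange(cv2.cvtColor(c["frame"],cv2.COLOR_RGB2HSV),np.array(lo),np.array(hi))
def blobs(m,mn=8):
    n,l,s,ce=cv2.connectedComponentsWithStats(m);return [(ce[i].round(1),s[i].tolist()) for i in range(1,n) if s[i,4]>=mn]
E
python3 - <<'E'
from h import *
S=pickle.load(open("scene0.pkl","rb"));T=pickle.load(open("top0.pkl","rb"))
for n,c in(("S",S),("T",T)):
    print(n,"blue",blobs(mask(c,(105,150,60),(125,255,255)),15))
    print(n,"red",blobs(mask(c,(0,150,80),(6,255,255)),3), blobs(mask(c,(172,150,80),(180,255,255)),3))
    f=c["frame"]
x,y,w,h=235,190,120,130
cv2.imwrite("pics/topcrop.png",cv2.resize(T["frame"][y:y+h,x:x+w,::-1],None,fx=6,fy=4.6*6/4.6*0.75,interpolation=cv2.INTER_CUBIC)[:590])
x,y,w,h=125,155,130,115
cv2.imwrite("pics/scrop.png",cv2.resize(S["frame"][y:y+h,x:x+w,::-1],None,fx=5,fy=5,interpolation=cv2.INTER_CUBIC))
E
```

```text
S blue [(array([496.3,  27.4]), [483, 19, 28, 13, 93]), (array([174.5, 179. ]), [168, 172, 13, 16, 161]), (array([188.3, 248.7]), [154, 233, 64, 22, 109])]
S red [(array([215., 203.]), [214, 203, 3, 1, 3]), (array([280.9, 270. ]), [275, 267, 10, 8, 32])] [(array([276., 268.]), [275, 267, 3, 3, 3]), (array([281.8, 270.2]), [280, 269, 4, 3, 5])]
T blue [(array([ 23.3, 109.7]), [15, 102, 18, 16, 198]), (array([300.2, 269.4]), [294, 263, 13, 14, 134]), (array([  1.2, 322.3]), [0, 311, 4, 27, 74])]
T red [(array([105.5,  94.6]), [98, 87, 15, 15, 159]), (array([ 81.8, 115.7]), [75, 108, 15, 15, 159]), (array([284. , 165.5]), [283, 164, 3, 4, 6])] []
```

View pics/topcrop.png

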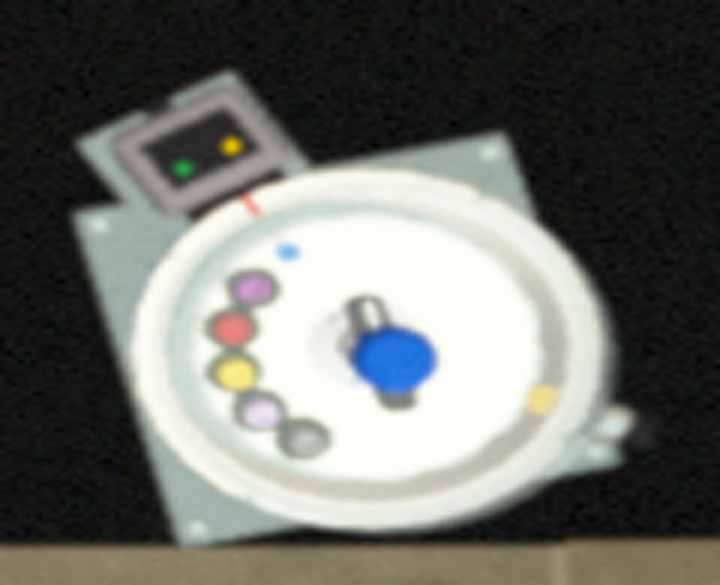

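View pics/scrop.png

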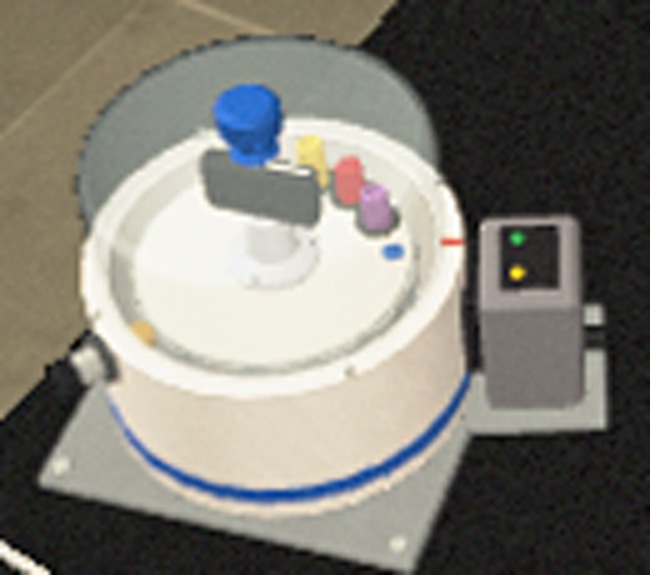

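Run:
```python
from h import *
S=pickle.load(open("scene0.pkl","rb"));T=pickle.load(open("top0.pkl","rb"))
t=lambda a:[(235+(x+.5)/6-.5,190+(y+.5)/4.5-.5) for x,y in a]
C=plane(T,t([(75,213),(503,132),(622,465),(180,545)]),0.006);print(C.round(4),C.mean(0).round(4))
for i in range(4):
    d=C[(i+1)%4]-C[i];print(np.linalg.norm(d).round(4),np.degrees(np.arctan2(d[1],d[0])).round(1))
print("red",plane(T,t([(249,203)]),.106))
print("knobtop",plane(T,t([(396,356)]),.202))
# scene knob
print("tri",tri(S,(174.5,179.0),T,(300.2,269.4)))
print("scene plane .19",plane(S,[(174.5,179)],.19), "top .196", plane(T,[(300.2,269.4)],.198))
# bar ends
b=plane(T,t([(365,298),(397,406)]),.166);print("bar",b.round(4),np.degrees(np.arctan2(*(b[0]-b[1])[1::-1])))
# rim
m=mask(T,(0,0,150),(180,70,255));m[:235]=0
cn=max(cv2.findContours(m,0,1)[0],key=cv2.contourArea)[:,0]
P=plane(T,cn,.106)[:,:2]
for k in range(4):
    A=np.c_[2*P,np.ones(len(P))];s=np.linalg.lstsq(A,(P**2).sum(1),rcond=None)[0];r=np.sqrt(s[2]+s[0]**2+s[1]**2);e=np.hypot(*(P-s[:2]).T)-r
    print("rim",s[:2],r,len(P),e.std());P=P[abs(e)<max(1.5*e.std(),.001)]
# objects
m=mask(T,(0,0,60),(180,255,255))
# dish,vial,counter centers
q=np.array([(296,287),(432,242),(502,241)])/1.5
print(plane(T,q,0.01).round(3))
# rack left edge near
q=np.array([(545,225),(545,440),(430,465),(100,465)])/1.5
print(plane(T,q,0.0).round(3),plane(T,q,0.12).round(3))
```

```text
[[ 0.556   0.1911  0.006 ]
 [ 0.6033 -0.007   0.006 ]
 [ 0.4022 -0.0544  0.006 ]
 [ 0.3582  0.1455  0.006 ]] [0.4799 0.0688 0.006 ]
0.2037 -76.6
0.2067 -166.7
0.2047 102.4
0.203 13.0
red [[0.55816783 0.11621392 0.106     ]]
knobtop [[0.48122348 0.06915337 0.202     ]]
tri (array([0.47960428, 0.06929874, 0.19309588]), np.float64(0.0010438933700552394))
scene plane .19 [[0.4778041  0.07199648 0.19      ]] top .196 [[0.47951564 0.06955599 0.198     ]]
bar [[0.5079 0.076  0.166 ]
 [0.4541 0.0652 0.166 ]] 11.347444032695325
rim [0.47584338 0.07737602] 0.10101254983598625 283 0.011213126867213522
rim [0.47542497 0.07446398] 0.10003416566913331 243 0.008202174268504206
rim [0.47695405 0.07310345] 0.09890526954980443 211 0.006129451717680654
rim [0.47879205 0.07247675] 0.09822205462479139 181 0.004240528436565949
[[ 0.684  0.329  0.01 ]
 [ 0.767  0.074  0.01 ]
 [ 0.768 -0.058  0.01 ]]
[[ 0.801 -0.145  0.   ]
 [ 0.399 -0.124 -0.   ]
 [ 0.358  0.086  0.   ]
 [ 0.359  0.69  -0.   ]] [[ 0.768 -0.108  0.12 ]
 [ 0.415 -0.089  0.12 ]
 [ 0.38   0.095  0.12 ]
 [ 0.38   0.625  0.12 ]]
```

Call:
send_rows(motion=[[[0,-0.05,0,0],[0,-0.09,0,0],[-0.037,-0.09,-0.033,1],[-0.074,-0.09,-0.066,2],[-0.111,-0.09,-0.1,3],[-0.148,-0.09,-0.134,4],[-0.185,-0.09,-0.168,5],[-0.222,-0.09,-0.202,6]]], gripper=1)

```text
time: 0.9
tool_pos: [0.3152, -0.2315, 0.3413]
tool_rot: [-1.572, 0.0, -2.915]
contact_force: [0.8, 1.1, 0.1]
opening: 0.092
```

```bash
cat > go.py <<'E'
import sys,numpy as np
from cell import sensors
from scipy.spatial.transform import Rotation as Ro
s=sensors.observe();p=np.array(s["tool_pos"]);R=Ro.from_euler("xyz",s["tool_rot"]).as_matrix()
print("t",round(s["time"],2),"p",p.round(4),"rot",np.degrees(s["tool_rot"]).round(2),"F",np.round(s["contact_force"],2),"T",np.round(s["torque"],3),"open",round(s["opening"],4),"q6",round(s["qpos"][5],3))
if len(sys.argv)>3: print("shift",((np.array(list(map(float,sys.argv[1:4])))-p)@R).round(4))
E
python3 go.py .480 .069 .30
```

```text
t 0.9 p [ 0.3152 -0.2315  0.3413] rot [-9.0090e+01  1.0000e-02 -1.6701e+02] F [0.83 1.13 0.13] T [-0.015 -0.019 -0.033] open 0.092 q6 0.513
shift [-0.2281  0.0417 -0.2557]
```

Call:
send_rows(motion=[[[-0.033,0,-0.036,0],[-0.066,0,-0.073,0],[-0.099,0,-0.11,0],[-0.132,0,-0.147,0],[-0.165,0.0,-0.184,0],[-0.197,0.02,-0.22,0],[-0.2281,0.0417,-0.2557,0],[-0.2281,0.0417,-0.2557,0]]])

```text
time: 1.7
tool_pos: [0.4799, 0.073, 0.2968]
tool_rot: [-1.575, -0.005, -2.91]
contact_force: [-0.6, 0.7, -0.5]
opening: 0.0917
```

```bash
python3 go.py .480 .069 .205
```

```text
t 1.7 p [0.4799 0.073  0.2968] rot [ -90.24   -0.27 -166.73] F [-0.6   0.67 -0.49] T [-0.022 -0.034  0.006] open 0.0917 q6 1.33
shift [0.0004 0.0918 0.0043]
```

Call:
send_rows(motion=[[[0,0,0.004,0],[0,0.03,0.004,0],[0,0.06,0.004,0],[0,0.08,0.004,0],[0,0.091,0.004,0],[0,0.091,0.004,0],[0,0.091,0.004,0]]])

```text
time: 2.4
tool_pos: [0.4809, 0.0688, 0.2069]
tool_rot: [-1.574, -0.003, -2.911]
contact_force: [0.1, 0.8, 0.1]
opening: 0.0916
```

```bash
python3 go.py .480 .069 .205
python3 - <<'E'
from cell import read_camera
import cv2
c=read_camera("scene");f=c["frame"][110:280,80:280,::-1];cv2.imwrite("pics/s1.png",cv2.resize(f,(800,600)[:1]+(680,),interpolation=2) if 0 else cv2.resize(f,(700,595),interpolation=2))
E
```

```text
t 2.4 p [0.4809 0.0688 0.2069] rot [ -90.21   -0.17 -166.78] F [0.05 0.81 0.12] T [ 0.071  0.039 -0.035] open 0.0916 q6 1.321
shift [ 0.0008  0.0019 -0.0004]
```

View pics/s1.png

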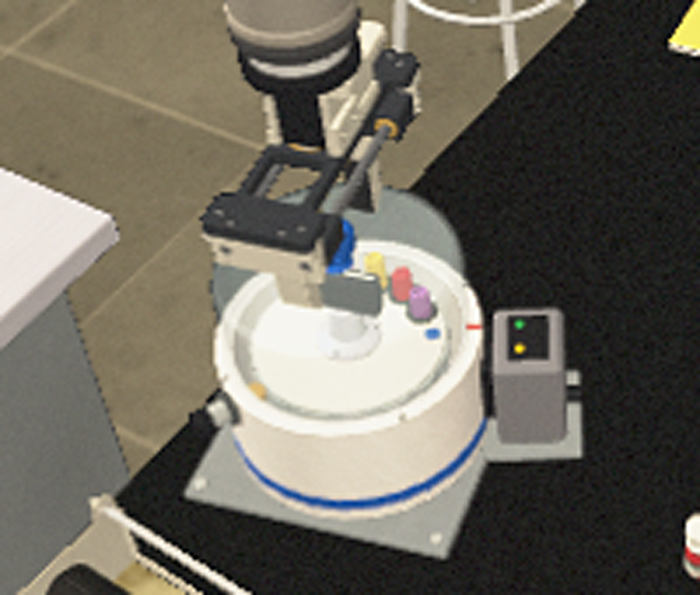

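The picture shows the fingers on either side of the blue knob (340,245), clear of the cover. I'll close now.

Call:
send_rows(motion=[[[0,0.001,0,0],[0,0.001,0,0],[0,0.001,0,0],[0,0.001,0,0],[0,0.001,0,0],[0,0.001,0,0],[0,0.001,0,0],[0,0.001,0,0]]], gripper=0.1, grip_force=30)

```text
time: 3.25
tool_pos: [0.4811, 0.069, 0.206]
tool_rot: [-1.574, -0.002, -2.911]
contact_force: [0.1, 0.3, 0.4]
opening: 0.0324
```

```bash
python3 go.py .480 .069 .30
```

```text
t 3.25 p [0.4811 0.069  0.206 ] rot [-9.0200e+01 -1.4000e-01 -1.6677e+02] F [0.06 0.33 0.39] T [ 0.01   0.077 -0.038] open 0.0324 q6 1.321
shift [ 0.0013 -0.094  -0.0006]
```

Call:
send_rows(motion=[[[0,-0.005,0,0],[0,-0.015,0,0],[0,-0.03,0,0],[0,-0.05,0,0],[0,-0.07,0,0],[0,-0.09,0,0],[0,-0.105,0,0],[0,-0.105,0,0]]])

```text
time: 4.05
tool_pos: [0.4823, 0.0686, 0.3137]
tool_rot: [-1.573, 0.003, -2.911]
contact_force: [-0.4, 0.2, -1.8]
opening: 0.0308
```

```bash
python3 go.py .49 .36 .31
python3 - <<'E'
from cell import read_camera
import cv2
c=read_camera("scene");f=c["frame"][80:280,80:315,::-1];cv2.imwrite("pics/s2.png",cv2.resize(f,(700,595),interpolation=2))
E
```

```text
t 4.05 p [0.4823 0.0686 0.3137] rot [-9.0130e+01  1.5000e-01 -1.6677e+02] F [-0.43  0.19 -1.84] T [ 0.014 -0.06  -0.026] open 0.0308 q6 1.322
shift [-0.0741  0.0046 -0.2819]
```

View pics/s2.png

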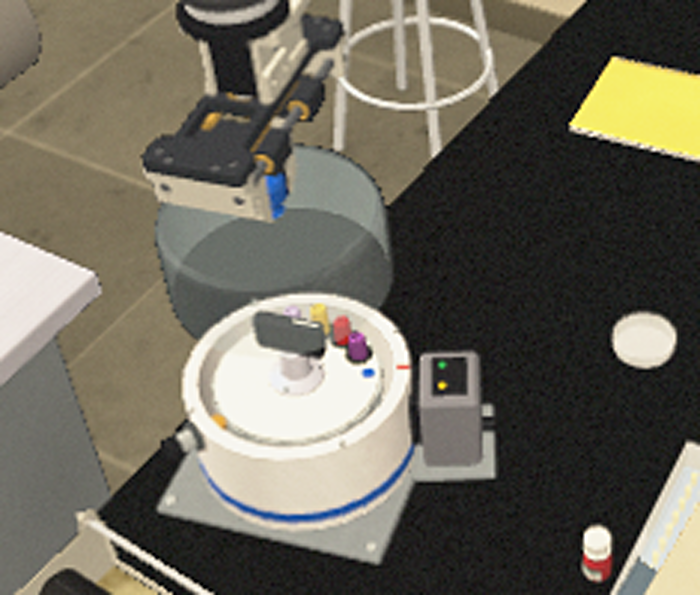

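The cover hangs upright from the knob (275,190), clear above the drum. I'll move it sideways gently.

Call:
send_rows(motion=[[[-0.002,0,-0.008,0],[-0.007,0,-0.026,0],[-0.014,0,-0.052,0],[-0.022,0,-0.083,0],[-0.03,0,-0.114,0],[-0.038,0,-0.145,0],[-0.046,0,-0.176,0],[-0.054,0,-0.207,0]]], grip_force=40)

```text
time: 4.9
tool_pos: [0.4862, 0.2843, 0.3115]
tool_rot: [-1.574, -0.002, -2.91]
contact_force: [1.1, -0.7, -2.3]
opening: 0.0304
```

```bash
python3 go.py .49 .36 .31
```

```text
t 4.9 p [0.4862 0.2843 0.3115] rot [-9.0160e+01 -1.3000e-01 -1.6675e+02] F [ 1.14 -0.71 -2.3 ] T [ 0.015 -0.045 -0.008] open 0.0304 q6 1.731
shift [-0.0211  0.0017 -0.0728]
```

Call:
send_rows(motion=[[[-0.006,0,-0.022,0],[-0.012,0,-0.042,0],[-0.017,0,-0.058,0],[-0.02,0.005,-0.069,0],[-0.021,0.025,-0.073,0],[-0.021,0.05,-0.073,0],[-0.021,0.08,-0.073,0],[-0.021,0.11,-0.073,0]]])

```text
time: 5.7
tool_pos: [0.4889, 0.3603, 0.1997]
tool_rot: [-1.573, -0.003, -2.91]
contact_force: [-0.6, -0.0, -2.2]
opening: 0.0305
```

```bash
python3 go.py .49 .36 .11
python3 - <<'E'
from cell import read_camera
import cv2
c=read_camera("scene");f=c["frame"][50:250,120:355,::-1];cv2.imwrite("pics/s3.png",cv2.resize(f,(700,595),interpolation=2))
c=read_camera("top");cv2.imwrite("pics/t3.png",cv2.resize(c["frame"][:,:,::-1],(768,576),interpolation=2))
E
```

```text
t 5.7 p [0.4889 0.3603 0.1997] rot [ -90.14   -0.19 -166.76] F [-0.6  -0.04 -2.17] T [ 0.031 -0.01  -0.039] open 0.0305 q6 1.846
shift [-0.0013  0.0897  0.0008]
```

View pics/s3.png

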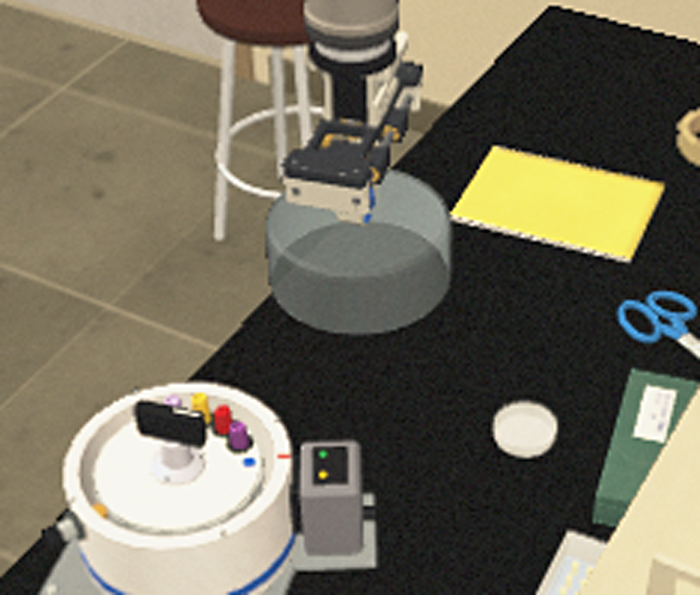

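View pics/t3.png

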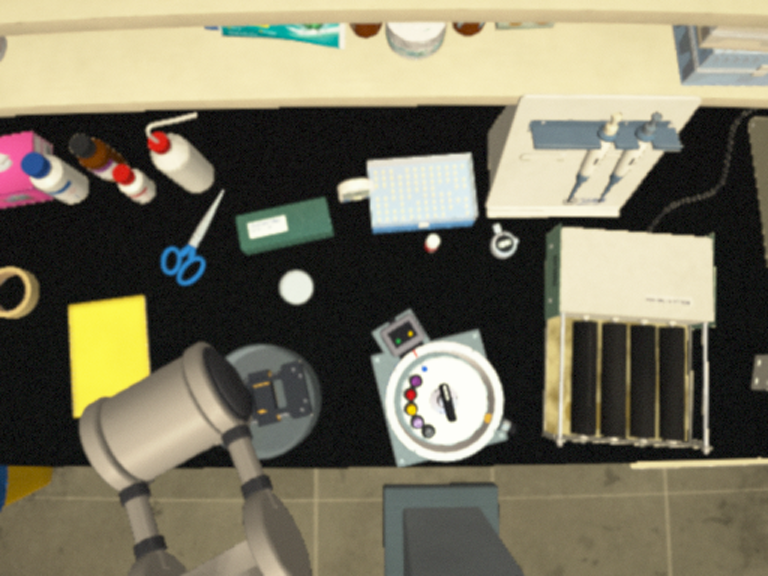

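The cover is held level over clear worktop (top view ~(270,400)), away from the mat, the dish and the carousel. I'll lower it.

Call:
send_rows(motion=[[[0,0.02,0,0],[0,0.04,0,0],[0,0.06,0,0],[0,0.075,0,0],[0,0.085,0,0],[0,0.09,0,0],[0,0.093,0,0],[0,0.095,0,0]]])

```text
time: 6.6
tool_pos: [0.4862, 0.359, 0.102]
tool_rot: [-1.571, -0.011, -2.911]
contact_force: [-0.2, -0.2, -2.9]
opening: 0.0307
```

```bash
python3 go.py .49 .36 .10
python3 - <<'E'
from h import *
from cell import read_camera
T=read_camera("top");pickle.dump(T,open("top1.pkl","wb"))
c=T;m=mask(T,(0,0,0),(180,255,80))
w=np.zeros_like(m);cv2.circle(w,(297,267),22,255,-1);m&=w
for cn in cv2.findContours(m,0,1)[0]:
    if cv2.contourArea(cn)<20: continue
    r=cv2.minAreaRect(cn);b=cv2.boxPoints(r);print(r)
    P=plane(T,b,.166)
    print(P.round(4),P.mean(0).round(4))
    q=np.argwhere(m)[:,::-1];Q=plane(T,q,.166)[:,:2];u=np.linalg.svd(Q-Q.mean(0))[2][0];print(Q.mean(0),np.degrees(np.arctan2(u[1],u[0])))
cv2.imwrite("pics/bar.png",cv2.resize(T["frame"][225:315,250:345,::-1],(630,600),interpolation=2))
E
```

```text
t 6.6 p [0.4862 0.359  0.102 ] rot [ -90.01   -0.65 -166.77] F [-0.2  -0.21 -2.86] T [ 0.052 -0.009  0.022] open 0.0307 q6 1.846
shift [-0.004   0.0019 -0.0001]
((297.90826416015625, 268.0275573730469), (23.370962142944336, 5.172262191772461), 73.3007583618164)
[[0.5041 0.0837 0.166 ]
 [0.5073 0.0723 0.166 ]
 [0.457  0.0583 0.166 ]
 [0.4539 0.0696 0.166 ]] [0.4806 0.071  0.166 ]
[0.47420778 0.07165402] -170.75324183428958
```

View pics/bar.png

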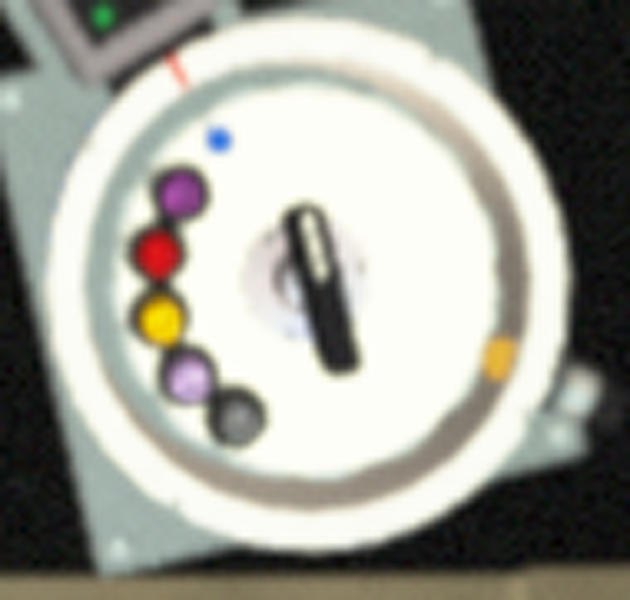

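Call:
send_rows(motion=[[[0,0.001,0,0],[0,0.002,0,0],[0,0.003,0,0],[0,0.003,0,0]]])

```text
time: 7.05
tool_pos: [0.4862, 0.3589, 0.1]
tool_rot: [-1.571, -0.011, -2.911]
contact_force: [-2.7, -2.4, 6.4]
opening: 0.031
```

```bash
python3 go.py
```

```text
t 7.05 p [0.4862 0.3589 0.1   ] rot [ -90.01   -0.62 -166.77] F [-2.66 -2.44  6.41] T [-0.315  0.409  0.101] open 0.031 q6 1.846
```

Call:
send_rows(motion=[[[0,0.0005,0,0],[0,0.0005,0,0],[0,0.0005,0,0]]], grip_force=5)

```text
time: 7.35
tool_pos: [0.4864, 0.359, 0.1]
tool_rot: [-1.571, -0.01, -2.911]
contact_force: [-1.6, -0.1, 2.8]
opening: 0.0316
```

Call:
send_rows(motion=[[[0,0,0,0],[0,0,0,0],[0,0,0,0],[0,0,0,0],[0,0,0,0],[0,0,0,0]]], gripper=0.8)

```text
time: 7.95
tool_pos: [0.4864, 0.359, 0.0999]
tool_rot: [-1.571, -0.01, -2.911]
contact_force: [-0.0, 0.4, -0.1]
opening: 0.0719
```

```bash
python3 go.py
```

```text
t 7.95 p [0.4864 0.359  0.0999] rot [ -90.02   -0.58 -166.76] F [-0.04  0.37 -0.07] T [0.012 0.013 0.025] open 0.0719 q6 1.846
```

Released with forces at zero. Next I'll rise straight up.

Call:
send_rows(motion=[[[0,-0.02,0,0],[0,-0.05,0,0],[0,-0.09,0,0],[0,-0.13,0,0],[0,-0.15,0,0],[0,-0.15,0,0]]])

```text
time: 8.55
tool_pos: [0.4891, 0.3601, 0.2537]
tool_rot: [-1.573, -0.003, -2.91]
contact_force: [0.5, -0.0, -0.7]
opening: 0.0732
```

```bash
python3 go.py .48 .069 .25
python3 - <<'E'
from cell import read_camera
import cv2
c=read_camera("scene");f=c["frame"][50:250,120:355,::-1];cv2.imwrite("pics/s4.png",cv2.resize(f,(700,595),interpolation=2))
E
```

```text
t 8.55 p [0.4891 0.3601 0.2537] rot [ -90.14   -0.18 -166.76] F [ 0.53 -0.03 -0.67] T [-0.013 -0.007 -0.068] open 0.0732 q6 1.846
shift [0.0755 0.0033 0.2812]
```

View pics/s4.png

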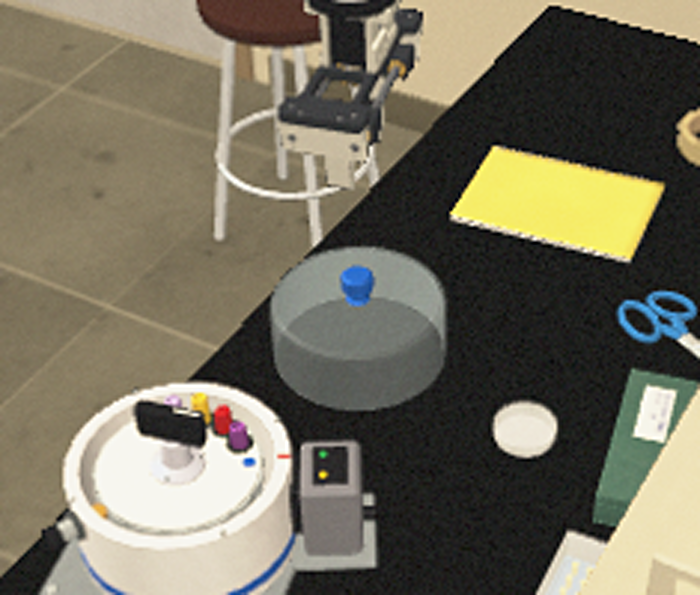

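The cover stands upright on the worktop (358,330), clear of the dish. I'll go back to the carousel.

Call:
send_rows(motion=[[[0.01,0,0.038,0],[0.02,0,0.076,0],[0.031,0,0.115,0],[0.042,0,0.155,0],[0.053,0,0.195,0],[0.063,0,0.234,0],[0.072,0,0.267,0],[0.0755,0,0.281,0]]], gripper=0.5)

```text
time: 9.4
tool_pos: [0.4781, 0.0663, 0.2497]
tool_rot: [-1.572, -0.011, -2.913]
contact_force: [0.0, 1.1, -0.4]
opening: 0.0462
```

Call:
send_rows(motion=[[[0,0,0,0],[0,0,0,0]]])

```text
time: 9.6
tool_pos: [0.4777, 0.0668, 0.2487]
tool_rot: [-1.573, -0.012, -2.914]
contact_force: [-0.8, -1.1, 1.8]
opening: 0.0461
```

```bash
python3 go.py .48 .069 .161
```

```text
t 9.6 p [0.4777 0.0668 0.2487] rot [ -90.14   -0.71 -166.94] F [-0.77 -1.07  1.8 ] T [ 0.035 -0.009  0.052] open 0.0461 q6 1.323
shift [-0.0038  0.0877 -0.0014]
```

Call:
send_rows(motion=[[[-0.004,0,-0.001,0],[-0.004,0.03,-0.001,0],[-0.004,0.05,-0.001,0],[-0.004,0.065,-0.001,0],[-0.004,0.078,-0.001,0],[-0.004,0.086,-0.001,0],[-0.004,0.087,-0.001,0],[-0.004,0.087,-0.001,0]]])

```text
time: 10.4
tool_pos: [0.4805, 0.0692, 0.1618]
tool_rot: [-1.573, -0.012, -2.913]
contact_force: [-0.4, 0.4, -0.4]
opening: 0.0459
```

```bash
python3 go.py .48 .069 .161;python3 - <<'E'
from cell import read_camera
import cv2
c=read_camera("scene");f=c["frame"][130:280,90:270,::-1];cv2.imwrite("pics/s5.png",cv2.resize(f,(700,583),interpolation=2))
E
```

```text
t 10.4 p [0.4805 0.0692 0.1618] rot [ -90.15   -0.7  -166.89] F [-0.39  0.42 -0.43] T [ 0.015 -0.028 -0.006] open 0.0459 q6 1.328
shift [0.0005 0.0008 0.0001]
```

View pics/s5.png

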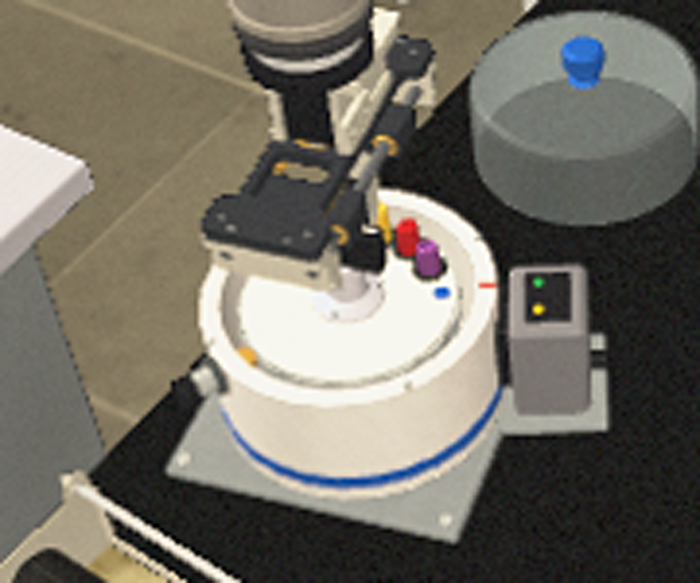

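The bar end shows between the fingers at (368,245). I'll grip it.

Call:
send_rows(motion=[[[0,0,0,0],[0,0,0,0],[0,0,0,0],[0,0,0,0],[0,0,0,0],[0,0,0,0],[0,0,0,0]]], gripper=0, grip_force=58)

```text
time: 11.15
tool_pos: [0.4809, 0.0684, 0.1623]
tool_rot: [-1.572, -0.011, -2.913]
contact_force: [0.1, -5.7, 1.5]
opening: 0.0137
```

```bash
python3 go.py
```

```text
t 11.15 p [0.4809 0.0684 0.1623] rot [ -90.07   -0.65 -166.91] F [ 0.09 -5.73  1.45] T [-0.96  -0.014  0.138] open 0.0137 q6 1.328
```

Call:
send_rows(motion=[[[0,0,0.0007,3],[0,0,0.0007,6],[0,0,0.0007,9],[0,0,0.0007,12],[0,0,0.0007,15],[0,0,0.0007,18],[0,0,0.0007,18]]])

```text
time: 11.85
tool_pos: [0.4809, 0.0682, 0.1623]
tool_rot: [-1.569, -0.011, 3.055]
contact_force: [-1.1, 0.5, 1.6]
opening: 0.0137
```

```bash
python3 go.py
```

```text
t 11.85 p [0.4809 0.0682 0.1623] rot [-89.92  -0.65 175.05] F [-1.06  0.53  1.56] T [0.257 0.058 0.031] open 0.0137 q6 1.641
```

Call:
send_rows(motion=[[[0,0,0,4],[0,0,0,8],[0,0,0,12],[0,0,0,16],[0,0,0,18],[0,0,0,18],[0,0,0,18]]])

```text
time: 12.55
tool_pos: [0.4808, 0.0681, 0.1623]
tool_rot: [-1.566, -0.011, 2.743]
contact_force: [-1.2, -3.5, 1.3]
opening: 0.0133
```

```bash
python3 go.py;python3 - <<'E'
from cell import read_camera
import cv2
c=read_camera("scene");f=c["frame"][130:280,90:270,::-1];cv2.imwrite("pics/s6.png",cv2.resize(f,(700,583),interpolation=2))
c=read_camera("top");f=c["frame"][200:320,235:355,::-1];cv2.imwrite("pics/t6.png",cv2.resize(f,(590,590),interpolation=2))
E
```

```text
t 12.55 p [0.4808 0.0681 0.1623] rot [-89.71  -0.61 157.15] F [-1.18 -3.54  1.28] T [ 0.082 -0.03   0.165] open 0.0133 q6 1.953
```

View pics/s6.png

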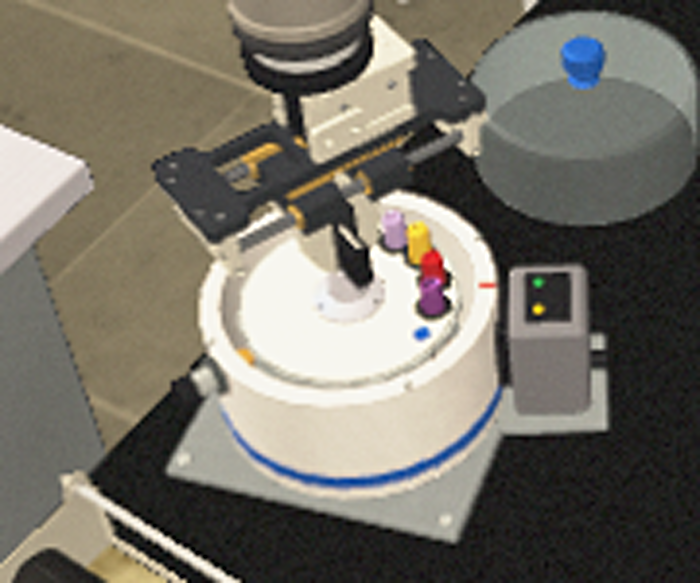

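View pics/t6.png

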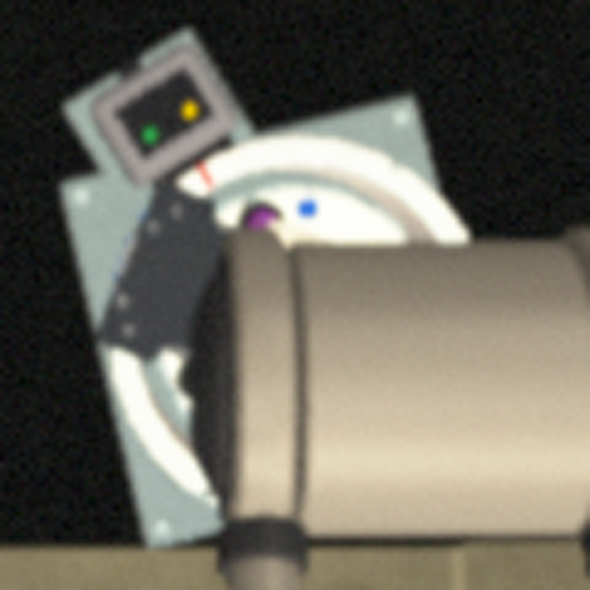

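The wheel follows: the bar is turned in the jaws, and the purple cap is past the red mark direction. I'll measure the wheel angle from the blue dot.

```bash
cat > meas.py <<'E'
from h import *
from cell import read_camera
import sys
def pts(c,kind):
    R={"dot":((100,100,100),(120,255,255)),"red":((0,170,90),(5,255,255)),"yel":((22,150,150),(32,255,255)),"pur":((135,70,60),(165,255,255))}[kind]
    cx=proj(c,[[.48,.069,.1]])[0]
    m=mask(c,*R);return [(b[0],b[1][4]) for b in blobs(m,3) if np.hypot(*(b[0]-cx))<55]
def show(c,n):
    for k,z in(("dot",.095),("pur",.124),("red",.124),("yel",.124)):
        for p,a in pts(c,k):
            P=plane(c,[p],z)[0]-[.48,.069,0]
            print(n,k,p,a,"r",np.hypot(P[0],P[1]).round(4),"ang",np.degrees(np.arctan2(P[1],P[0])).round(1))
E
python3 - <<'E'
from meas import *
show(pickle.load(open("top0.pkl","rb")),"T0");show(pickle.load(open("top1.pkl","rb")),"T1");show(pickle.load(open("scene0.pkl","rb")),"S0")
c=read_camera("scene");pickle.dump(c,open("scene2.pkl","wb"));show(c,"S2")
show(read_camera("top"),"T2")
E
```

```text
T0 dot [282.7 245.7] 3 r 0.0596 ang 31.0
T0 dot [300.1 269.4] 150 r 0.0135 ang -123.8
T0 yel [273.3 222. ] 7 r 0.1213 ang 26.6
T1 dot [282.8 245.6] 5 r 0.0597 ang 30.6
T1 pur [276.7 253.8] 37 r 0.0572 ang 56.0
T1 red [273.4 262.9] 25 r 0.0567 ang 79.2
T1 yel [273.3 222. ] 7 r 0.1213 ang 26.6
T1 yel [273.9 272.9] 35 r 0.0564 ang 103.3
T1 yel [324.8 278.2] 4 r 0.0716 ang -112.2
S0 dot [174.5 179.2] 171 r 0.1051 ang 132.7
S0 dot [203.  204.7] 7 r 0.0596 ang 36.9
S0 dot [187.3 247.8] 152 r 0.1334 ang -46.7
S0 red [215. 203.] 3 r 0.0938 ang 20.7
S0 yel [228. 209.] 5 r 0.13 ang 14.0
S2 dot [198.1 215.1] 8 r 0.0565 ang 0.3
S2 dot [187.5 247.7] 153 r 0.1333 ang -46.5
S2 pur [200.5 206. ] 52 r 0.0624 ang 7.1
S2 red [200.8 197.2] 21 r 0.0566 ang 35.7
S2 red [215. 203.] 3 r 0.0938 ang 20.7
S2 yel [197.  191.1] 34 r 0.0529 ang 61.0
S2 yel [228. 209.] 5 r 0.13 ang 14.0
T2 dot [297. 242.] 9 r 0.0601 ang -4.9
T2 pur [287.3 243.8] 19 r 0.0596 ang 21.1
T2 yel [273.3 222. ] 7 r 0.1213 ang 26.6
```

Call:
send_rows(motion=[[[0,0,0,4],[0,0,0,8],[0,0,0,12],[0,0,0,16],[0,0,0,20],[0,0,0,24],[0,0,0,27],[0,0,0,27]]])

```text
time: 13.55
tool_pos: [0.4807, 0.0679, 0.1623]
tool_rot: [-1.561, -0.007, 2.269]
contact_force: [-2.1, -4.8, 1.5]
opening: 0.0138
```

Call:
send_rows(motion=[[[0,0,0,2],[0,0,0,4],[0,0,0,6],[0,0,0,6],[0,0,0,6]]])

```text
time: 14.05
tool_pos: [0.4807, 0.0679, 0.1623]
tool_rot: [-1.561, -0.006, 2.166]
contact_force: [-1.9, -4.7, 0.7]
opening: 0.0137
```

```bash
python3 go.py;python3 - <<'E'
from meas import *
c=read_camera("scene");show(c,"S")
f=c["frame"][130:280,90:270,::-1];cv2.imwrite("pics/s7.png",cv2.resize(f,(700,583),interpolation=2))
show(read_camera("top"),"T")
E
python3 go.py
```

```text
t 14.05 p [0.4807 0.0679 0.1623] rot [-89.42  -0.35 124.09] F [-1.87 -4.67  0.7 ] T [ 0.302 -0.379  0.043] open 0.0137 q6 2.53
S dot [186.5 222.2] 10 r 0.0553 ang -36.4
S dot [187.3 247.8] 152 r 0.1334 ang -46.7
S pur [194.  214.7] 54 r 0.0683 ang -20.2
S red [215. 203.] 3 r 0.0938 ang 20.7
S red [199.4 209.2] 30 r 0.0655 ang -2.1
S yel [200.9 199.5] 32 r 0.0571 ang 27.7
S yel [227.8 209.2] 6 r 0.1298 ang 13.7
T yel [273.3 222. ] 7 r 0.1213 ang 26.6
t 14.15 p [0.4807 0.0679 0.1623] rot [-89.42  -0.35 124.09] F [-2.14 -5.31  0.85] T [ 0.276 -0.386  0.044] open 0.0135 q6 2.53
```

View pics/s7.png

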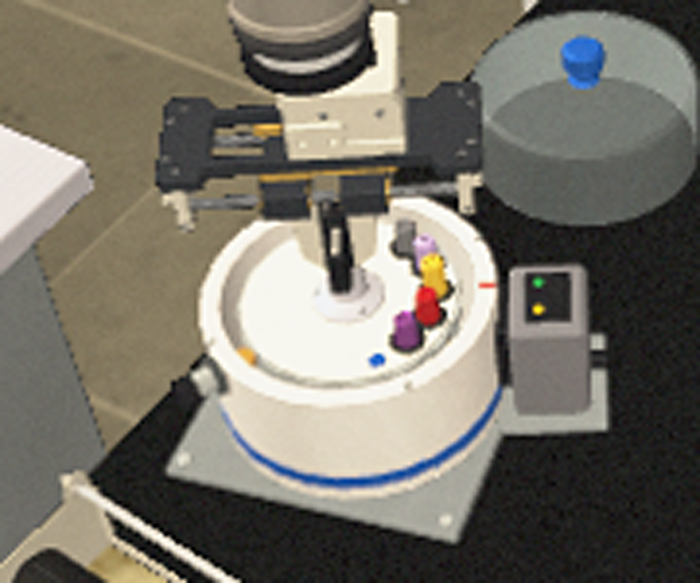

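Run:
```python
from meas import *
S=pickle.load(open("scene0.pkl","rb"));T=pickle.load(open("top1.pkl","rb"))
P,e=tri(S,(203.,204.7),T,(282.8,245.6));print(P,e)
P2,e2=tri(S,(198.1,215.1),T,(297.,242.));print(P2,e2)
z=(P[2]+P2[2])/2
for zz in (z-.003,z,z+.003):
  A=plane(S,[(203,204.7),(198.1,215.1),(186.5,222.2)],zz)[:,:2]
  for c in((.48,.069),(.478,.072),(.4785,.0705)):
    d=A-c;print(round(zz,4),c,np.hypot(*d.T).round(4),np.degrees(np.arctan2(d[:,1],d[:,0])).round(1))
```

```text
[0.53144315 0.09991773 0.10145692] 0.00020548815957081572
[0.54000798 0.06469634 0.10139313] 0.0005903036434436819
0.0984 (0.48, 0.069) [0.0598 0.0586 0.0583] [ 33.7  -2.  -37. ]
0.0984 (0.478, 0.072) [0.0599 0.0607 0.0617] [ 30.3  -4.8 -38.1]
0.0984 (0.4785, 0.0705) [0.0603 0.0601 0.0604] [ 31.8  -3.4 -37.2]
0.1014 (0.48, 0.069) [0.0601 0.0604 0.0609] [ 31.   -4.  -37.4]
0.1014 (0.478, 0.072) [0.0604 0.0627 0.0644] [ 27.6  -6.6 -38.5]
0.1014 (0.4785, 0.0705) [0.0607 0.062  0.063 ] [ 29.1  -5.2 -37.7]
0.1044 (0.48, 0.069) [0.0606 0.0623 0.0636] [ 28.4  -5.8 -37.9]
0.1044 (0.478, 0.072) [0.061  0.0647 0.067 ] [ 25.   -8.2 -38.8]
0.1044 (0.4785, 0.0705) [0.0612 0.064  0.0657] [ 26.5  -7.  -38.1]
```

Consistent: the vision says 68.4° and the tool has turned 69.0°. I'll do the last 3° in small steps and watch the torque rise at the notch.

Call:
send_rows(motion=[[[0,0,0,1],[0,0,0,2],[0,0,0,2.5],[0,0,0,2.5],[0,0,0,2.5]]])

```text
time: 14.65
tool_pos: [0.4807, 0.0679, 0.1623]
tool_rot: [-1.56, -0.006, 2.122]
contact_force: [-2.7, -4.4, 1.5]
opening: 0.014
```

```bash
python3 go.py
```

```text
t 14.65 p [0.4807 0.0679 0.1623] rot [-89.4   -0.32 121.6 ] F [-2.72 -4.42  1.5 ] T [ 0.227 -0.422  0.066] open 0.014 q6 2.573
```

Call:
send_rows(motion=[[[0,0,0,0.3],[0,0,0,0.6],[0,0,0,0.6],[0,0,0,0.6]]])

```text
time: 15.05
tool_pos: [0.4806, 0.0679, 0.1623]
tool_rot: [-1.56, -0.005, 2.112]
contact_force: [-2.4, -4.3, 0.2]
opening: 0.0137
```

```bash
python3 go.py;python3 - <<'E'
from meas import *
c=read_camera("scene")
p=[q for q,a in pts(c,"dot") if a<30]
for q in p:
    d=plane(c,[q],.1014)[0]-[.48,.069,0];print(q,np.hypot(*d[:2]),np.degrees(np.arctan2(d[1],d[0])))
E
python3 go.py
```

```text
t 15.05 p [0.4806 0.0679 0.1623] rot [-89.4   -0.31 121.  ] F [-2.45 -4.27  0.16] T [ 0.195 -0.423  0.201] open 0.0137 q6 2.584
[185.5 222.4] 0.06058445738172218 -39.729397705030344
t 15.1 p [0.4806 0.0679 0.1623] rot [-89.4   -0.31 121.  ] F [-2.71 -4.67  1.13] T [ 0.215 -0.33   0.181] open 0.0134 q6 2.584
```

The torque jumped from 0.07 to 0.2 N m at 72.1°, so this is the third notch. Now a final look and a stability check.

Call:
send_rows(motion=[[[0,0,0,0],[0,0,0,0],[0,0,0,0],[0,0,0,0],[0,0,0,0],[0,0,0,0]]])

```text
time: 15.7
tool_pos: [0.4807, 0.0679, 0.1623]
tool_rot: [-1.56, -0.005, 2.112]
contact_force: [-2.9, -4.6, 0.3]
opening: 0.0137
```

```bash
python3 go.py;python3 - <<'E'
from meas import *
c=read_camera("scene")
cv2.imwrite("pics/s8.png",cv2.resize(c["frame"][100:330,90:330,::-1],(620,594),interpolation=2))
for q,a in pts(c,"dot"):
    d=plane(c,[q],.1014)[0]-[.48,.069,0];print(q,a,np.degrees(np.arctan2(d[1],d[0])))
E
python3 go.py
```

```text
t 15.7 p [0.4807 0.0679 0.1623] rot [-89.4   -0.31 121.  ] F [-2.95 -4.59  0.33] T [ 0.262 -0.42   0.137] open 0.0137 q6 2.584
[185.5 222.4] 11 -39.729397705030344
[187.6 247.7] 154 -46.42917781240936
t 15.75 p [0.4806 0.0679 0.1623] rot [-89.4   -0.31 121.  ] F [-2.82 -4.54  0.39] T [ 0.245 -0.392  0.153] open 0.0137 q6 2.584
```

View pics/s8.png

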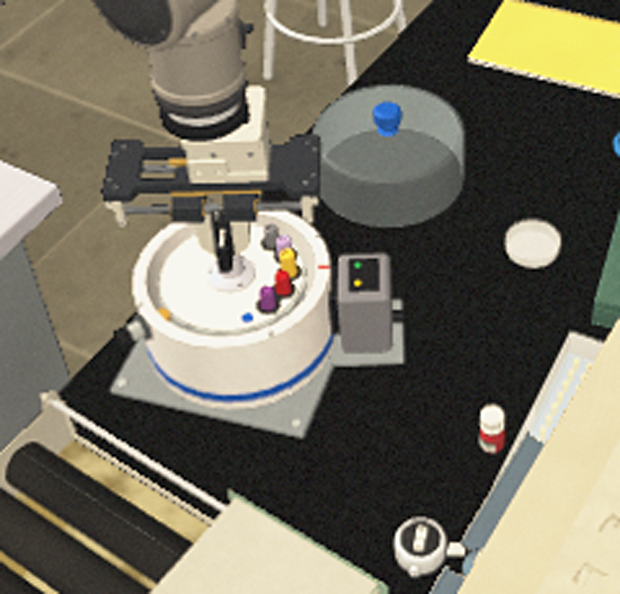

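The yellow cap (288,262) stands at the red mark, the cover is upright (390,165), and the dish, vial and counter are undisturbed. The hold is steady, so I'll hand in.

```bash
python3 -c "
from cell import hand_in
print(hand_in())"; python3 go.py
```

```text
the job is handed in; nothing more can be done
None
the job is handed in; nothing more can be done
```

I lifted the cover straight up by about 108 mm and stood it upright on clear worktop at about (0.486, 0.359). I then gripped the black bar knob at 58 N and turned the wheel clockwise to the third click. I handed in at about 15.8 s with the knob still gripped and the wheel held there.

**Wheel angle:** the tool has turned 72.1°. The moment about the vertical jumped from 0.07 to 0.20 N m at the notch, then read 0.14–0.15 N m. That lies between the expected values either side of a notch, so the wheel should be resting in it.

**Picture check:** the yellow cap is at the red mark. The wheel's blue dot gave about 70.7°, slightly less than the tool angle. I put this down to pixel error of 1–2°, not slip.

**Everything else:** in the last picture the cover stands upright, and the dish, vial and counter look unmoved. I judged those by eye and did not measure their positions. A side force of about 5 N remained on the knob, well within the limits. No checks failed.

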